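Set a core reader's standoff with a gap gauge

TASK

Set the reading height of the core reader: take the thicker (8 mm) of the two gap gauges from the tray and lay its blade flat on the split core under the raised reading head, pushed in squarely and centrally until its stop shoulder meets the head. Press the head down gently until it rests on the blade, let go, then draw the gauge out without disturbing the head's height and lay it back in its own compartment of the tray the way it lay. Never run the head down below 5 mm above the core, and leave the other gauge and the other things on the bench where they are.

Things in the scene. Friction and masses are not known exactly. Their poses are not given: they have to be found in the camera images.
- gauge: the thicker gauge, plain steel, 0.15 to 0.31 kg: flat blade 144 mm long, 34 wide, 8 thick, with an upright grip near its tail and a stop shoulder across it. Origin on the underside, under the grip's centre; x along the blade to its tip, y across, z up. Tail at x = -18, tip at x = +126 mm. Lies in either compartment of the tray (varies), tip towards the tray's -y end
- gauge_grip (a point): point in the middle of the gauge's upright grip, 36 mm above the underside. The grip is a plate 28 mm long (x), 12 mm thick (y), reaching from the blade to 50 mm above the underside. A low rib, 8 mm thick and 6 mm high, runs on the blade from the grip to the shoulder
- gauge_mid (a point): point on the underside of the gauge's blade at x = +98 mm, 22 mm in front of the stop shoulder: right under the middle of the head when the shoulder meets the head squarely. The shoulder is a bar across the whole blade, 10 mm thick, front face at x = +76 mm, top 28 mm above the underside; 50 mm of blade lies in front of it
- thin_gauge: the other gauge, to be left alone: same length, grip and shoulder position, but blade 4 mm thick and 22 mm wide (shoulder top 24 mm up). Origin and axes as for gauge. Lies in the tray's other compartment
- tray: fixed black tray 170 (x) by 180 (y) mm, 16 mm high, floor and walls 4 mm thick, split by a 4 mm wall along its y axis into two compartments, each 79 mm (x) by 172 mm (y), centred at x = -42 and +42 mm. Origin at the centre of its underside. The gauges lie along its y axis
- reader: fixed bench core reader: base plate 200 x 380 mm, 14 mm thick; on it a half-round split rock core in a white liner, 360 mm long, along y. Origin on the bench under the head's middle; x away from the robot, z up. Column 40 mm square, 260 mm high at x = +105, y = -85 mm; from it an arm comes to the head's +x side, so the head's +y side is clear
- core_spot (a point): point on the core's flat split face straight below the middle of the head. The face is 62 mm above the bench, 60 mm wide (66 with the liner), level and smooth
- head_face (a point): centre of the measuring face, the level underside, 44 x 44 mm, of the reading head: a black block 50 mm high, sides parallel to the reader's x and y, with a round knob on top
- head_top (a point): centre of the flat top of the head's knob, 78 mm above the measuring face; the knob is 34 mm across and 14 mm high, on a stem 14 mm high and 20 mm thick
- head (a joint): gap in m between the head's measuring face and the core's split face; starts at 14 to 24 mm. The head slides up and down only, is counterbalanced, stays where it is left, and takes about 5 N to move either way; end stops at 0 and 26 mm. Meeting the blade it stops hard: more than 80 N on the blade harms it, so come down slowly at the end
- end_cap: bystander: black plastic tube cap 74 x 64 x 22 mm lying on the bench; origin under its centre
- rock: bystander: rough grey rock piece, 62 mm across, 34 mm high; origin under its centre
- jar: bystander: clear sample jar 48 mm across, 62 mm high; origin under its centre
- label_roll: bystander: roll of blank labels, ring 68 mm across, 30 mm high; origin under its centre
- brush: bystander: hand brush lying on the bench; origin under its middle
- loupe: bystander: folding hand lens, 75 mm long, 16 mm high; origin under the lens
- marker: bystander: marker pen 135 mm long lying on the bench; origin near its middle

How it is judged:
On the way, in this order (a step that is already met when the one before it is completed fails the run):
1. the 8 mm gauge lies flat on the core, its blade squarely under the still raised head with the shoulder up to the head (within 7 mm of fully home and central) (horizontal distance between gauge_mid and head_face below 0.007 m and z of gauge_mid in the frame of core_spot below 0.003 m and angle between gauge's own z axis and vertical below 0.05 rad and angle between the x axis of gauge and the y axis of reader, either way round below 0.12 rad and value of joint head above 0.011 m), for 0.2 s.
2. the head has been lowered onto the blade (gap within 1.5 mm of 8 mm) with the gauge still in place, and is let go (value of joint head between 0.0065 and 0.0095 m and horizontal distance between gauge_mid and head_face below 0.009 m and angle between gauge's own z axis and vertical below 0.05 rad and contact force between the fingers and head below 0.5 N), for 0.2 s.
3. the gauge is drawn clear of the head, the gap still within 1.5 mm of 8 mm (horizontal distance between gauge_mid and head_face above 0.06 m and value of joint head between 0.0065 and 0.0095 m), for 0.1 s.
At the end, for the whole second after the job is handed in: The head stands 8 mm (+-1.5 mm) above the core; the 8 mm gauge lies flat and still on the floor of the compartment it came from, within 45 mm of where it was and along the tray; the gripper touches neither (value of joint head between 0.0065 and 0.0095 m and distance of gauge from where it was at the start of the episode below 0.045 m and z of gauge in the frame of tray below 0.007 m and angle between gauge's own z axis and vertical below 0.05 rad and angle between the x axis of gauge and the y axis of tray, either way round below 0.4 rad and linear speed of gauge below 0.02 m/s and contact force between the fingers and gauge below 0.1 N and contact force between the fingers and head below 0.1 N).
It fails at once if the head is run down to less than 5 mm above the core (value of joint head below 0.005 m).
It fails at once if the head is pressed onto the gauge with more than 80 N (contact force between head and gauge above 80 N).
It fails at once if the other gauge is moved more than 25 mm (distance of thin_gauge from where it was at the start of the episode above 0.025 m).
It fails at once if a bystander is moved more than 30 mm or knocked over (distance of any of end_cap, rock, jar, label_roll, brush, loupe, marker from where it was at the start of the episode above 0.03 m or angle between jar's own z axis and vertical above 0.5 rad).
It also fails if it takes over 64 s, if anything falls off the work surface, if the arm or the gripper's body presses on something with over 40 N, if the wrist force passes 120 N, or if a joint passes its speed limit or range.

ROBOT

A 6-joint arm with a two-finger parallel gripper is mounted at the origin on the work surface. World frame = base frame: x ahead of the robot, y to its left, z up, the work surface at z = 0. Lengths are in m, angles in rad, forces in N, time in s.
With the tool pointing down it reaches from about 0.425 to 0.925 m from the base axis. Payload 12.5 kg.
Tool frame: the origin (TCP) lies at the very end of the fingers, on their centre line; the grasp point (between the pads) lies tcp_to_grasp behind it (tcp_to_grasp is the distance from the TCP to the grasp point, in m); z points along the fingers, y is the direction in which the jaws open and shut (so a half turn about z gives the same grasp; the last joint's range is limited). The gripper opens to 85 mm and grips with 20 to 120 N. Pads are 22 mm wide; open, the fingers measure 114 mm over their backs; the gripper's body (76 mm by 85 mm) begins 54 mm behind the grasp point. The pads swing forward as they close: fully open they stand 13 mm farther back than shut.
Start: joints at [1.152, 0.491, 1.559, -0, 1.092, -0.106], TCP at [0.192, 0.595, 0.231] pointing down, gripper open.
Joint ranges: [-3.1, 3.1], [-0.84, 2.19], [0.05, 2.79], [-1.13, 4.28], [0.06, 2.93], [-2.69, 2.69]. Speed limits (rad/s): [2.22, 2.22, 2.79, 3.14, 3.14, 3.14].

INTERFACE

Orientations are given as a unit quaternion [w, x, y, z].
In Python, from plant import * gives the robot as it stands. The module is installed in compiled form; this text tells all that it offers.
- The arm moves only by the tool servo_tool, never from a script. Its argument "plan" is a list of rows, each an object with "fingers": the opening, from 0 (shut) to 1 (fully open); "slide": the shift along the tool's x, y, z in m, a list of three; "twist": the turn about the tool's z in rad. A call has 1 to 20 rows; each row is the pose to reach, as a shift and turn from the pose commanded when the call began, along the tool's axes at that moment; what a row does not reach only later rows make up. A row lasts 1/10 s, in which the tool goes at most 50 mm and 8.59 degrees, less where a joint would pass 70% of its speed; a pose out of reach is approached as far as the arm can. A call with a gripper value outside its range is refused whole. The fingers move at their own pace and stop on an object; the grip force is fixed at half the most. Time passes only in rows, so rows that repeat a pose let the fingers close. It gives the time, the measured TCP pose, the force and the opening at its end, in the units of the state.
- sense(): the state, without advancing time (a new reading comes with each control period).
- read_camera(name): name is "scene" or "side" or "wrist"; returns a dict with "color" (384x512x3 uint8, red, green, blue), "intrinsics" (3x3 intrinsics, pixels), "R" (3x3) and "t" (3): a world point X has camera coordinates R X + t. Camera axes: x right, y down, z forward; pixel columns grow to the right and rows downward; lengths in m; the calibration is good to about 2 mm. The wrist camera is an equidistant fisheye: a pixel r from the principal point sees the ray r / f radians off the axis. A picture is of the moment at which its call begins. There is no depth.
- sign_off(): hands the job in, once; it reports no verdict.
The state is a dict: "clock": time; "q": joint angles; "qvel": joint speeds; "joint_efforts": joint torques, N m; "ee_pos": TCP position; "tool_rot": TCP orientation; "wrist_force": force on the tool from outside, world axes, zero at the start; "ft_torque": the same for the moment, N m; "opening": finger opening in m.
Only numpy, scipy, OpenCV 4.12 (cv2) and the standard library are available. Lean on these libraries where they do the work, as an engineer would, in place of code of your own. Each camera call takes 0.05 s, during which the arm holds its last target. There are 200 camera calls.

## Working session

There is one attempt and no reset: what is moved stays moved. The work goes in short steps, Python scripts to look and compute and a tool call to move; the robot and the scene stay as the last step left them, time stands still between calls to the robot, and variables do not carry over. Pictures are saved under pics/ and viewed, about 8 in all and at most 12, crops included, and the job is handed in when it is done.

Besides the shell and the picture viewer there is one more tool, called after "Call:" as name(argument=value, ...) on one line, values as JSON. servo_tool: Moves the arm, as the interface text tells. Its arguments: {"type":"object","properties":{"plan":{"type":"array","items":{"type":"object","properties":{"fingers":{"type":"number"},"slide":{"type":"array","items":{"type":"number"}},"twist":{"type":"number"}}}}},"required":["plan"]}

```bash
mkdir -p pics; cat > h.py <<'E'
from plant import *
import numpy as np, cv2, pickle
def snap(name,fn):
    c=read_camera(name); cv2.imwrite(f'pics/{fn}.png',c['color'][:,:,::-1]); pickle.dump(c,open(f'pics/{fn}.pkl','wb')); return c
def ray(c,u,v,fish=False):
    K=np.array(c['intrinsics']);x=(u-K[0,2])/K[0,0];y=(v-K[1,2])/K[1,1]
    if fish:
        r=np.hypot(x,y);d=np.array([x/r*np.sin(r),y/r*np.sin(r),np.cos(r)]) if r>1e-9 else np.array([0,0,1.])
    else: d=np.array([x,y,1.])
    R=np.array(c['R']);return -R.T@np.array(c['t']),R.T@d
def atz(c,u,v,z,fish=False):
    o,d=ray(c,u,v,fish);return o+d*(z-o[2])/d[2]
def proj(c,X,fish=False):
    p=np.array(c['R'])@np.array(X)+np.array(c['t']);K=np.array(c['intrinsics'])
    if fish:
        th=np.arctan2(np.hypot(p[0],p[1]),p[2]);s=th/np.hypot(p[0],p[1]);q=p[:2]*s
    else:q=p[:2]/p[2]
    return K[0,0]*q[0]+K[0,2],K[1,1]*q[1]+K[1,2]
def tri(l):
    A=0;b=0
    for o,d in l:
        d=d/np.linalg.norm(d);P=np.eye(3)-np.outer(d,d);A=A+P;b=b+P@o
    return np.linalg.solve(A,b)
E
python3 - <<'E'
from h import *
s=sense();print(s)
ims=[]
for n in('scene','side','wrist'):
    c=snap(n,n+'0');print(n,c['intrinsics'],-np.array(c['R']).T@c['t'],c['R'][2])
E
```

```text
{'clock': 0.0, 'q': array([ 1.15236813e+00,  4.91591395e-01,  1.55945434e+00, -6.20844697e-06,
        1.09169524e+00, -1.05607578e-01]), 'qvel': array([-0.00193354,  0.00068636,  0.00019757, -0.00039301,  0.00064647,
       -0.00104585]), 'joint_efforts': array([-5.70328484e-04, -6.18448520e+01, -2.61593431e+01, -1.93519018e-04,
        4.06458130e-03,  2.19919434e-05]), 'ee_pos': array([0.19223173, 0.594466  , 0.23070628]), 'tool_rot': array([-1.46064632e-04,  1.55771906e-01,  9.87792885e-01, -5.55276150e-04]), 'wrist_force': array([-0.01776994,  0.05224536, -0.30874815]), 'ft_torque': array([ 0.01857544,  0.03081954, -0.03245075]), 'opening': 0.08487362432139489}
scene [[467.5817188    0.         253.70524625]
 [  0.         467.5817188  190.61907429]
 [  0.           0.           1.        ]] [0.94638201 0.62405346 1.38451976] [-0.27976121 -0.4338093  -0.85647134]
side [[356.82143442   0.         260.49236438]
 [  0.         356.82143442 192.56216501]
 [  0.           0.           1.        ]] [ 0.02151734 -0.51497506  0.6668877 ] [ 0.55732825  0.5585094  -0.61437161]
wrist [[297.31863964   0.         249.12990546]
 [  0.         297.31863964 195.94888995]
 [  0.           0.           1.        ]] [0.11508877 0.61960322 0.37245888] [ 0.29950418 -0.09798927 -0.94904971]
```

```bash
python3 -c "
import cv2
for n in('scene','side','wrist'):
    cv2.imwrite(f'pics/{n}0b.png',cv2.resize(cv2.imread(f'pics/{n}0.png'),(800,600),interpolation=cv2.INTER_CUBIC))"
```

```text
(no output)
```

View pics/scene0b.png

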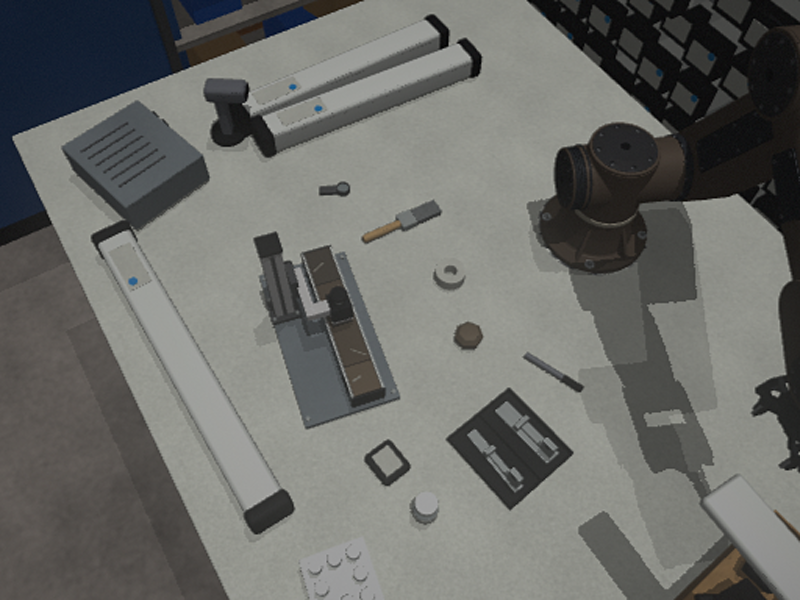

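View pics/side0b.png

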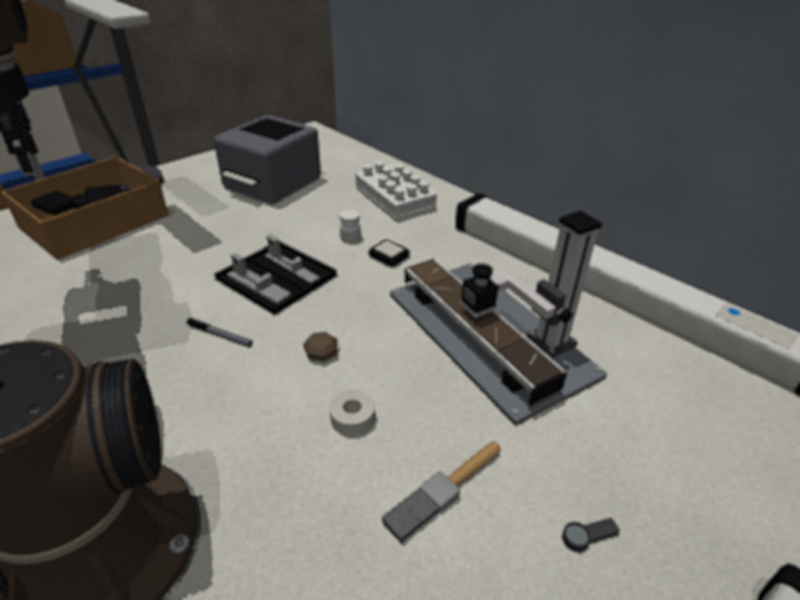

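View pics/wrist0b.png

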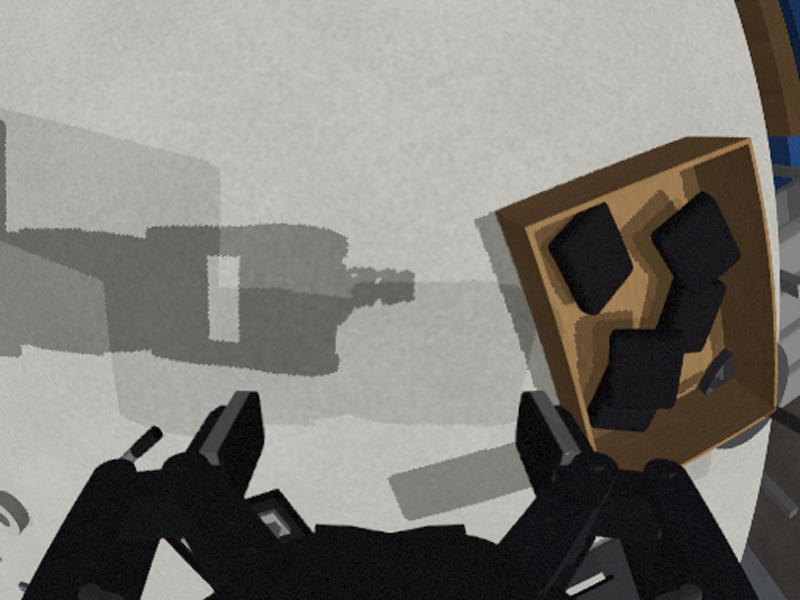

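The scene picture shows the tray at about (510,448) with the wide gauge in its right-hand compartment at about (527,432). The reader head's knob is at about (343,300). In the side view the knob is at about (481,270). The wrist camera doesn't show the work area yet. Next I'll make enlarged crops.

```bash
python3 -c "
import cv2,numpy as np
def crop(n,x,y,w,h,k):
    return cv2.resize(cv2.imread(f'pics/{n}0.png')[y:y+h,x:x+w],None,fx=k,fy=k,interpolation=cv2.INTER_CUBIC)
o=np.zeros((600,800,3),np.uint8)
a=crop('scene',280,242,96,90,4);o[:360,:384]=a
b=crop('scene',160,145,100,133,4);o[:532,400:800]=b
cv2.imwrite('pics/c1.png',o)
o=np.zeros((600,800,3),np.uint8)
a=crop('side',132,145,90,60,4);o[:240,:360]=a
b=crop('side',245,130,145,143,3);o[:429,365:800]=b
cv2.imwrite('pics/c2.png',o)
"
```

```text
(no output)
```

View pics/c1.png

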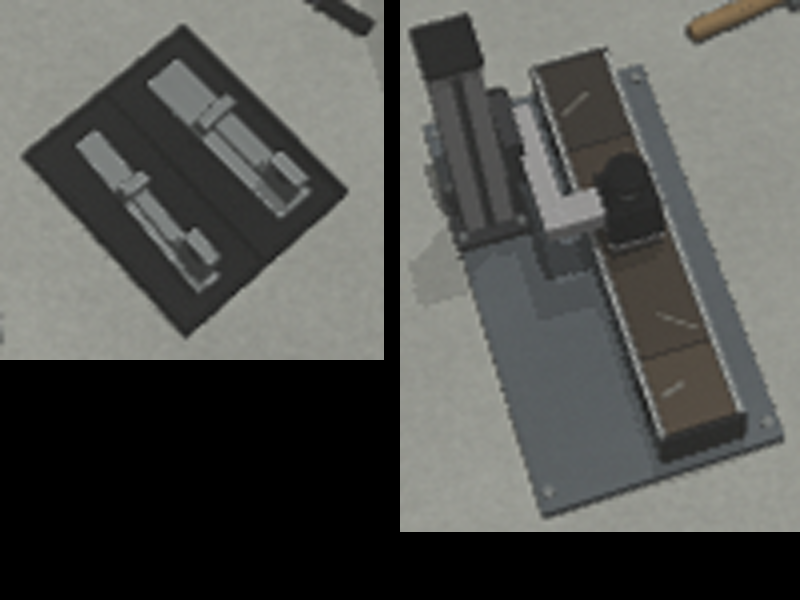

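View pics/c2.png

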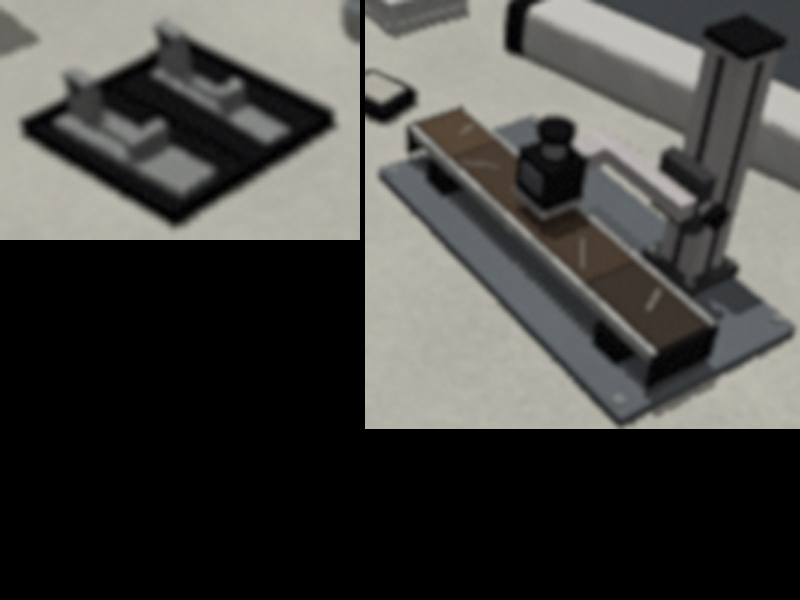

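The c1 crop gives the corners of the tray rim, the wide gauge's blade and the core face. c2 gives the same corners for the tray and core, plus the knob top at (556,128). I'll fit poses to both views.

```bash
cat > fit.py <<'E'
from h import *
from scipy.optimize import least_squares
S=pickle.load(open('pics/scene0.pkl','rb'));D=pickle.load(open('pics/side0.pkl','rb'))
a=lambda x,y:(280+x/4,242+y/4); b=lambda x,y:(160+(x-400)/4,145+y/4)
c=lambda x,y:(132+x/4,145+y/4); d=lambda x,y:(245+(x-365)/3,130+y/3)
def fit(obs,x0):
    def w(p,X): C,s=np.cos(p[2]),np.sin(p[2]);return [p[0]+C*X[0]-s*X[1],p[1]+s*X[0]+C*X[1],X[2]]
    f=lambda p:np.concatenate([np.array(proj(cam,w(p,X)))-uv for cam,uv,X in obs])
    r=least_squares(f,x0,loss='soft_l1');print(r.x,np.degrees(r.x[2]));print(np.round(f(r.x).reshape(-1,2),1).tolist());return r.x
for uv in [a(183,25),a(23,155),a(186,337),a(348,190)]:print('tray',atz(S,*uv,.016))
for uv in [b(532,68),b(605,48),b(744,412),b(663,440)]:print('core',atz(S,*uv,.062))
for uv in [a(180,59),a(148,83),a(284,216),a(311,190)]:print('gauge',atz(S,*uv,.012))
for uv in [d(462,107),d(412,128),d(655,355),d(716,328)]:print('coreD',atz(D,*uv,.062))
for uv in [c(22,125),c(178,225),c(335,120)]:print('trayD',atz(D,*uv,.016))
k=tri([ray(S,*b(628,166)),ray(D,*d(556,127))]);print('knob',k)
print('S knob at k',proj(S,k),proj(D,k))
E
python3 fit.py
```

```text
tray [0.41625184 0.23278886 0.016     ]
tray [0.58530384 0.2561534  0.016     ]
tray [0.56121898 0.43364838 0.016     ]
tray [0.39013248 0.40857571 0.016     ]
core [ 0.63156395 -0.2512861   0.062     ]
core [ 0.56809973 -0.23711069  0.062     ]
core [0.64305624 0.11695105 0.062     ]
core [0.70771133 0.10454163 0.062     ]
gauge [0.43410385 0.2540348  0.012     ]
gauge [0.46760465 0.25728157 0.012     ]
gauge [0.44275868 0.39852377 0.012     ]
gauge [0.41259817 0.39315283 0.012     ]
coreD [0.70135338 0.0967812  0.062     ]
coreD [0.63735027 0.10389031 0.062     ]
coreD [ 0.56386377 -0.24274059  0.062     ]
coreD [ 0.62381497 -0.258451    0.062     ]
trayD [0.38556249 0.39344667 0.016     ]
trayD [0.40624505 0.20881689 0.016     ]
trayD [0.56986757 0.23649963 0.016     ]
knob [ 0.63389933 -0.07097228  0.15467663]
S knob at k (np.float64(216.8037741951128), np.float64(186.4349433267924)) (np.float64(308.4158845378374), np.float64(172.37008110117347))
```

Call:
servo_tool(plan=[{"fingers": 1, "slide": [-0.36, -0.26, 0.02], "twist": 1.093}, {"fingers": 1, "slide": [-0.36, -0.26, 0.02], "twist": 1.093}, {"fingers": 1, "slide": [-0.36, -0.26, 0.02], "twist": 1.093}, {"fingers": 1, "slide": [-0.36, -0.26, 0.02], "twist": 1.093}, {"fingers": 1, "slide": [-0.36, -0.26, 0.02], "twist": 1.093}, {"fingers": 1, "slide": [-0.36, -0.26, 0.02], "twist": 1.093}, {"fingers": 1, "slide": [-0.36, -0.26, 0.02], "twist": 1.093}, {"fingers": 1, "slide": [-0.36, -0.26, 0.02], "twist": 1.093}, {"fingers": 1, "slide": [-0.36, -0.26, 0.02], "twist": 1.093}, {"fingers": 1, "slide": [-0.36, -0.26, 0.02], "twist": 1.093}, {"fingers": 1, "slide": [-0.36, -0.26, 0.02], "twist": 1.093}, {"fingers": 1, "slide": [-0.36, -0.26, 0.02], "twist": 1.093}, {"fingers": 1, "slide": [-0.36, -0.26, 0.02], "twist": 1.093}, {"fingers": 1, "slide": [-0.36, -0.26, 0.02], "twist": 1.093}])

```text
clock: 1.55
ee_pos: [0.4543, 0.2374, 0.2114]
tool_rot: [-0.0, 0.646, 0.764, 0.0]
wrist_force: [-0.8, -0.1, -0.3]
opening: 0.0857
```

```bash
python3 - <<'E'
from h import *
c=snap('wrist','w1');s=sense();print(s['ee_pos'],s['tool_rot'],s['clock'],s['q'])
im=cv2.imread('pics/w1.png');cv2.imwrite('pics/w1b.png',cv2.resize(im,(800,600),interpolation=cv2.INTER_CUBIC))
import plant;print([k for k in dir(plant) if k[0]!='_'], getattr(plant,'tcp_to_grasp',None))
E
```

```text
[0.45436443 0.23730899 0.21138853] [-7.62786315e-08  6.45839570e-01  7.63473143e-01  9.56286859e-05] 1.6 [3.52354842e-01 3.55944213e-01 1.85522051e+00 1.17929472e-04
 9.30261678e-01 1.85732943e-01]
['PlanningError', 'read_camera', 'sense', 'sign_off', 'tcp_to_grasp'] 0.0187
```

View pics/w1b.png

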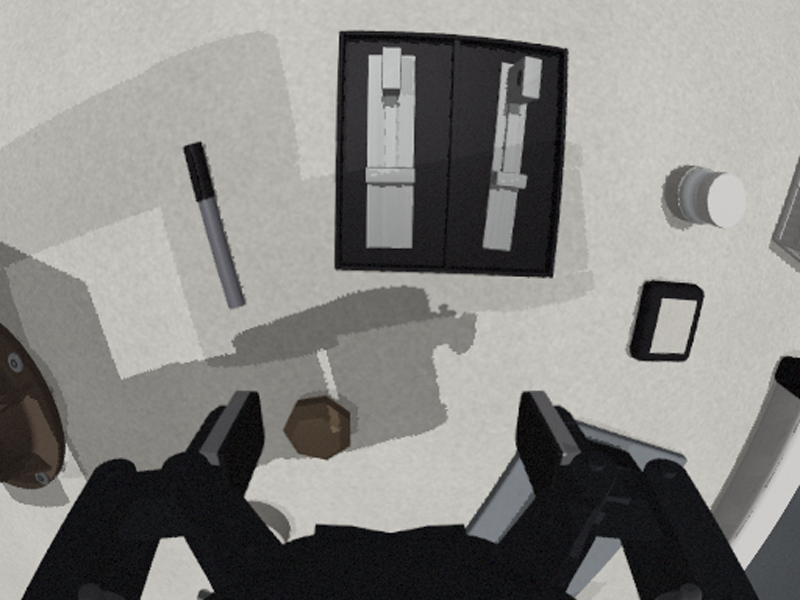

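The wrist view shows the wide gauge in the left compartment. Its blade corners are about (366,248), (413,248), (368,57) and (415,57), and the top of the grip spans x 383–401, y 48–90.

```bash
python3 - <<'E'
from h import *
c=pickle.load(open('pics/w1.pkl','rb'));k=.64
f=lambda u,v,z:atz(c,u*k,v*k,z,True)
a,b,t1,t2=f(366,248,.012),f(413,248,.012),f(368,57,.012),f(415,57,.012)
tip=(a+b)/2;tail=(t1+t2)/2;d=(tip-tail);print(tip,tail,np.linalg.norm(d),np.linalg.norm(a-b),'yaw',np.arctan2(d[1],d[0]))
d/=np.linalg.norm(d);print('origin from tail',tail+.018*d,'from tip',tip-.126*d)
g=[f(383,48,.054),f(401,48,.054),f(383,90,.054),f(401,90,.054)];print('grip',np.mean(g,0),np.round(g,4).tolist())
for u,v in [(367,184),(413,184)]:print('shoulder front bottom at z .032 ',f(u,v,.032)-.076*d)
for p in [(341,32),(567,50),(336,269),(553,277)]:print('tray',f(*p,.016))
E
```

```text
[0.45210596 0.25093976 0.012     ] [0.43000501 0.39159082 0.012     ] 0.14237686620055315 0.0351082953794282 yaw -1.4149375338299004
origin from tail [0.43279912 0.373809   0.012     ] from tip [0.43254717 0.37541246 0.012     ]
grip [0.43293885 0.37454536 0.054     ] [[0.425, 0.3874, 0.054], [0.4362, 0.3893, 0.054], [0.4297, 0.3598, 0.054], [0.4408, 0.3616, 0.054]]
shoulder front bottom at z .032  [0.4169919  0.37178545 0.032     ]
shoulder front bottom at z .032  [0.44805996 0.37699463 0.032     ]
tray [0.39138193 0.40432739 0.016     ]
tray [0.55651772 0.42685645 0.016     ]
tray [0.41505764 0.22942838 0.016     ]
tray [0.58159349 0.2518822  0.016     ]
```

Call:
servo_tool(plan=[{"fingers": 0.7, "slide": [0.05, 0.001, 0.03], "twist": 0.011}, {"fingers": 0.7, "slide": [0.1, 0.0014, 0.06], "twist": 0.011}, {"fingers": 0.7, "slide": [0.139, 0.0014, 0.08], "twist": 0.011}, {"fingers": 0.7, "slide": [0.139, 0.0014, 0.11], "twist": 0.011}, {"fingers": 0.7, "slide": [0.139, 0.0014, 0.15], "twist": 0.011}, {"fingers": 0.7, "slide": [0.139, 0.0014, 0.175], "twist": 0.011}, {"fingers": 0.7, "slide": [0.139, 0.0014, 0.187], "twist": 0.011}, {"fingers": 0.7, "slide": [0.139, 0.0014, 0.187], "twist": 0.011}, {"fingers": 0.7, "slide": [0.139, 0.0014, 0.187], "twist": 0.011}, {"fingers": 0, "slide": [0.139, 0.0014, 0.187], "twist": 0.011}, {"fingers": 0, "slide": [0.139, 0.0014, 0.187], "twist": 0.011}, {"fingers": 0, "slide": [0.139, 0.0014, 0.187], "twist": 0.011}, {"fingers": 0, "slide": [0.139, 0.0014, 0.187], "twist": 0.011}, {"fingers": 0, "slide": [0.139, 0.0014, 0.187], "twist": 0.011}, {"fingers": 0, "slide": [0.139, 0.0014, 0.187], "twist": 0.011}, {"fingers": 0, "slide": [0.139, 0.0014, 0.187], "twist": 0.011}])

```text
clock: 3.2
ee_pos: [0.4337, 0.374, 0.0252]
tool_rot: [0.0, 0.651, 0.759, 0.001]
wrist_force: [-0.4, -0.5, 6.5]
opening: 0.0113
```

Call:
servo_tool(plan=[{"fingers": 0, "slide": [0, 0, -0.02], "twist": 0}, {"fingers": 0, "slide": [0, 0, -0.06], "twist": 0}, {"fingers": 0, "slide": [0, 0, -0.11], "twist": 0}, {"fingers": 0, "slide": [-0.03, 0.005, -0.15], "twist": 0.05}, {"fingers": 0, "slide": [-0.07, 0.013, -0.18], "twist": 0.1}, {"fingers": 0, "slide": [-0.11, 0.02, -0.21], "twist": 0.15}, {"fingers": 0, "slide": [-0.15, 0.028, -0.24], "twist": 0.2}, {"fingers": 0, "slide": [-0.19, 0.035, -0.26], "twist": 0.25}, {"fingers": 0, "slide": [-0.23, 0.043, -0.275], "twist": 0.3}, {"fingers": 0, "slide": [-0.275, 0.05, -0.275], "twist": 0.364}, {"fingers": 0, "slide": [-0.32, 0.06, -0.275], "twist": 0.364}, {"fingers": 0, "slide": [-0.365, 0.068, -0.275], "twist": 0.364}, {"fingers": 0, "slide": [-0.41, 0.076, -0.275], "twist": 0.364}, {"fingers": 0, "slide": [-0.455, 0.085, -0.275], "twist": 0.364}, {"fingers": 0, "slide": [-0.5, 0.093, -0.275], "twist": 0.364}, {"fingers": 0, "slide": [-0.53, 0.1, -0.275], "twist": 0.364}, {"fingers": 0, "slide": [-0.546, 0.101, -0.275], "twist": 0.364}, {"fingers": 0, "slide": [-0.546, 0.101, -0.275], "twist": 0.364}, {"fingers": 0, "slide": [-0.546, 0.101, -0.275], "twist": 0.364}, {"fingers": 0, "slide": [-0.546, 0.101, -0.275], "twist": 0.364}])

```text
clock: 5.2
ee_pos: [0.6166, -0.1488, 0.2996]
tool_rot: [-0.0, 0.777, 0.63, 0.0]
wrist_force: [-0.2, 0.4, -1.2]
opening: 0.011
```

```bash
python3 - <<'E'
from h import *
c=snap('wrist','w2');s=sense();print(s['ee_pos'],s['tool_rot'],s['clock'],s['opening'],s['wrist_force'])
im=cv2.imread('pics/w2.png');cv2.imwrite('pics/w2b.png',cv2.resize(im,(800,600),interpolation=cv2.INTER_CUBIC))
E
```

```text
[ 0.61670141 -0.14882189  0.29966008] [2.80357037e-05 7.76892235e-01 6.29633568e-01 1.57823980e-04] 5.25 0.011142184646986433 [-0.45959995  0.51148113 -1.62908409]
```

View pics/w2b.png

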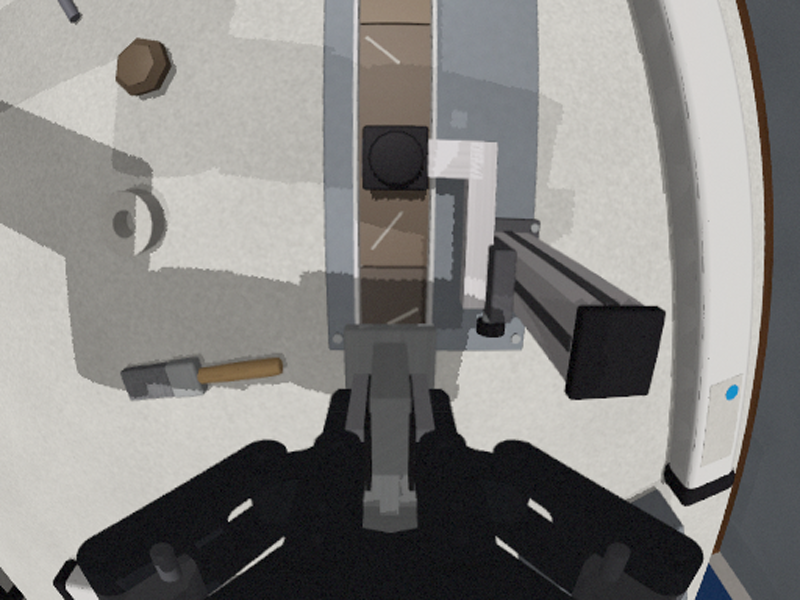

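The wrist view shows the head block at x 362–429, y 125–189, and the knob at (397,157). The liner's outer edges run from about (356,0) to (354,320) on the left and from (437,0) to (432,320) on the right.

```bash
python3 - <<'E'
from h import *
c=pickle.load(open('pics/w2.pkl','rb'));k=.64
f=lambda u,v,z:atz(c,u*k,v*k,z,True)
print('knob',f(397,157,.155),f(397,157,.160))
for z in(.126,.13):
  q=[f(362,125,z),f(429,125,z),f(363,189,z),f(428,189,z)];print(z,np.mean(q,0),np.linalg.norm(q[0]-q[1]),np.linalg.norm(q[2]-q[3]),np.linalg.norm(q[0]-q[2]))
L=[f(356,20,.062),f(354,310,.062)];R=[f(437,20,.062),f(432,310,.062)]
for a in(L,R):d=a[0]-a[1];print(a,'yaw',np.arctan2(d[1],d[0]))
print(np.linalg.norm(L[0]-R[0]),np.linalg.norm(L[1]-R[1]))
# refined knob gap: tri with three views
S=pickle.load(open('pics/scene0.pkl','rb'));D=pickle.load(open('pics/side0.pkl','rb'))
print('knob tri',tri([ray(c,397*k,157*k,True),ray(S,217,186.5),ray(D,245+191/3,130+127/3)]))
s=sense();a,b=s['tool_rot'][1:3];print('toolx heading',np.arctan2(2*a*b,2*a*a-1))
E
```

```text
knob [ 0.63794127 -0.07028046  0.155     ] [ 0.63785631 -0.07027022  0.16      ]
0.126 [ 0.63751733 -0.06997333  0.126     ] 0.04451103190540791 0.043815198690418396 0.04355001032509181
0.13 [ 0.63746098 -0.06996979  0.13      ] 0.0439462203521735 0.043259216737894936 0.04299739341368527
[array([0.63143073, 0.04947642, 0.062     ]), array([ 0.5766858 , -0.18956098,  0.062     ])] yaw 1.3456565488285999
[array([0.69512383, 0.03637623, 0.062     ]), array([ 0.64262298, -0.20361269,  0.062     ])] yaw 1.3554255920043066
0.06502634292313934 0.06741781607654959
knob tri [ 0.63562994 -0.0704184   0.15445015]
toolx heading 1.3621629601147558
```

Call:
servo_tool(plan=[{"fingers": 0, "slide": [0.03, 0.001, 0], "twist": 0}, {"fingers": 0, "slide": [0.07, 0.002, 0], "twist": 0}, {"fingers": 0, "slide": [0.11, 0.003, 0], "twist": 0}, {"fingers": 0, "slide": [0.15, 0.004, 0], "twist": 0.005}, {"fingers": 0, "slide": [0.19, 0.005, 0.0], "twist": 0.005}, {"fingers": 0, "slide": [0.23, 0.005, 0.02], "twist": 0.005}, {"fingers": 0, "slide": [0.2545, 0.005, 0.06], "twist": 0.005}, {"fingers": 0, "slide": [0.2545, 0.005, 0.1], "twist": 0.005}, {"fingers": 0, "slide": [0.2545, 0.005, 0.14], "twist": 0.005}, {"fingers": 0, "slide": [0.2545, 0.005, 0.17], "twist": 0.005}, {"fingers": 0, "slide": [0.2545, 0.005, 0.19], "twist": 0.005}, {"fingers": 0, "slide": [0.2545, 0.005, 0.2], "twist": 0.005}, {"fingers": 0, "slide": [0.2545, 0.005, 0.206], "twist": 0.005}, {"fingers": 0, "slide": [0.2545, 0.005, 0.209], "twist": 0.005}, {"fingers": 0, "slide": [0.2545, 0.005, 0.21], "twist": 0.005}, {"fingers": 0, "slide": [0.2545, 0.005, 0.21], "twist": 0.005}])

```text
clock: 6.85
ee_pos: [0.6752, 0.0978, 0.0901]
tool_rot: [0.0, 0.779, 0.627, 0.001]
wrist_force: [-0.5, -0.4, -1.2]
opening: 0.0111
```

```bash
python3 - <<'E'
from h import *
c=snap('side','s3');s=sense();print(s['ee_pos'],s['tool_rot'],s['clock'],s['wrist_force'],s['ft_torque'])
im=cv2.imread('pics/s3.png')[100:220,235:395];cv2.imwrite('pics/s3b.png',cv2.resize(im,None,fx=5,fy=5,interpolation=cv2.INTER_CUBIC))
E
```

```text
[0.67519268 0.09771606 0.09015264] [3.37487217e-04 7.78896160e-01 6.27152591e-01 5.33687311e-04] 6.9 [ 0.44741054  1.31216488 -1.04926123] [ 0.05890116 -0.0557984  -0.01319684]
```

View pics/s3b.png

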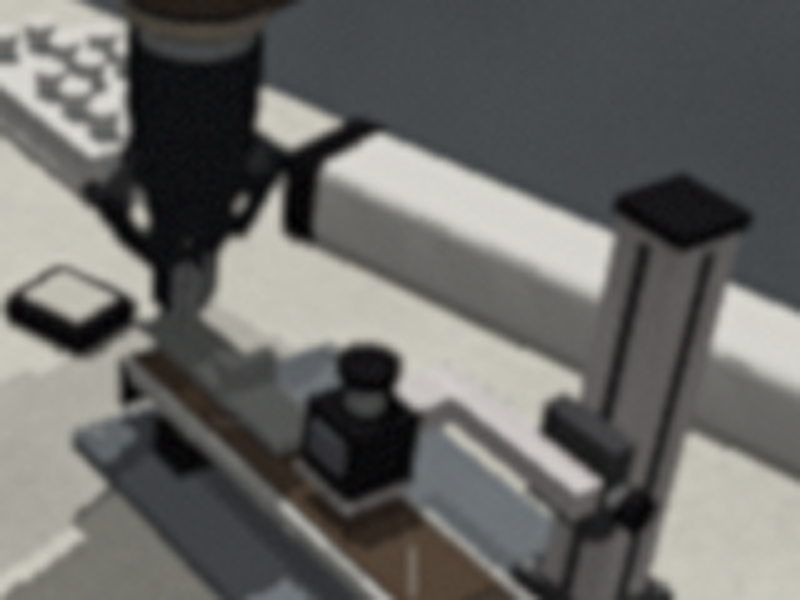

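The side view shows the gauge held level just above the core. Its tip is a little short of the head block at (360,440).

Call:
servo_tool(plan=[{"fingers": 0, "slide": [0, 0, 0.002], "twist": 0}, {"fingers": 0, "slide": [0, 0, 0.004], "twist": 0}, {"fingers": 0, "slide": [0, 0, 0.005], "twist": 0}, {"fingers": 0, "slide": [0, 0, 0.006], "twist": 0}, {"fingers": 0, "slide": [0, 0, 0.006], "twist": 0}])

```text
clock: 7.4
ee_pos: [0.6749, 0.0977, 0.0833]
tool_rot: [-0.0, 0.779, 0.627, 0.0]
wrist_force: [-0.6, 0.4, -1.9]
opening: 0.011
```

Call:
servo_tool(plan=[{"fingers": 0, "slide": [0, 0, 0.0005], "twist": 0}, {"fingers": 0, "slide": [0, 0, 0.001], "twist": 0}, {"fingers": 0, "slide": [0, 0, 0.001], "twist": 0}])

```text
clock: 7.7
ee_pos: [0.6749, 0.0977, 0.0833]
tool_rot: [0.0, 0.779, 0.627, 0.0]
wrist_force: [-4.6, -1.1, 7.5]
opening: 0.0113
```

Call:
servo_tool(plan=[{"fingers": 0, "slide": [0, 0, -0.002], "twist": 0}, {"fingers": 0, "slide": [-0.01, -0.001, -0.002], "twist": 0}, {"fingers": 0, "slide": [-0.025, -0.001, -0.002], "twist": 0}, {"fingers": 0, "slide": [-0.04, -0.001, -0.002], "twist": 0}, {"fingers": 0, "slide": [-0.055, -0.001, -0.002], "twist": 0}, {"fingers": 0, "slide": [-0.064, -0.001, -0.002], "twist": 0}, {"fingers": 0, "slide": [-0.069, -0.001, -0.002], "twist": 0}, {"fingers": 0, "slide": [-0.07, -0.001, -0.002], "twist": 0}, {"fingers": 0, "slide": [-0.07, -0.001, -0.002], "twist": 0}])

```text
clock: 8.6
ee_pos: [0.659, 0.0296, 0.0843]
tool_rot: [0.0, 0.779, 0.627, 0.0]
wrist_force: [0.5, -0.3, -1.4]
opening: 0.011
```

Call:
servo_tool(plan=[{"fingers": 0, "slide": [-0.001, 0, 0], "twist": 0}, {"fingers": 0, "slide": [-0.002, 0, 0], "twist": 0}, {"fingers": 0, "slide": [-0.003, 0, 0], "twist": 0}, {"fingers": 0, "slide": [-0.003, 0, 0], "twist": 0}])

```text
clock: 9.0
ee_pos: [0.6583, 0.0267, 0.0843]
tool_rot: [-0.0, 0.779, 0.627, 0.0]
wrist_force: [0.0, 0.4, -2.4]
opening: 0.0111
```

Call:
servo_tool(plan=[{"fingers": 0, "slide": [-0.0005, 0, 0], "twist": 0}, {"fingers": 0, "slide": [-0.001, 0, 0], "twist": 0}, {"fingers": 0, "slide": [-0.0015, 0, 0], "twist": 0}, {"fingers": 0, "slide": [-0.002, 0, 0], "twist": 0}, {"fingers": 0, "slide": [-0.002, 0, 0], "twist": 0}])

```text
clock: 9.5
ee_pos: [0.6579, 0.0246, 0.0843]
tool_rot: [-0.0, 0.779, 0.627, 0.0]
wrist_force: [-1.2, -0.8, -1.9]
opening: 0.0111
```

Call:
servo_tool(plan=[{"fingers": 0, "slide": [-0.0005, 0, 0], "twist": 0}, {"fingers": 0, "slide": [-0.001, 0, 0], "twist": 0}, {"fingers": 0, "slide": [-0.0015, 0, 0], "twist": 0}, {"fingers": 0, "slide": [-0.0015, 0, 0], "twist": 0}])

```text
clock: 9.9
ee_pos: [0.6577, 0.0236, 0.0844]
tool_rot: [-0.0, 0.779, 0.627, 0.0]
wrist_force: [0.6, 4.1, -1.6]
opening: 0.011
```

Call:
servo_tool(plan=[{"fingers": 0, "slide": [0.0006, 0, 0.0007], "twist": 0}, {"fingers": 0, "slide": [0.0006, 0, 0.0014], "twist": 0}, {"fingers": 0, "slide": [0.0006, 0, 0.0014], "twist": 0}, {"fingers": 0.35, "slide": [0.0006, 0, 0.0014], "twist": 0}, {"fingers": 0.35, "slide": [0.0006, 0, 0.0014], "twist": 0}, {"fingers": 0.35, "slide": [0.0006, 0, 0.0014], "twist": 0}, {"fingers": 0.35, "slide": [0.0006, 0, 0.0014], "twist": 0}, {"fingers": 0.35, "slide": [0.0006, 0, -0.01], "twist": 0}, {"fingers": 0.35, "slide": [0.0006, 0, -0.05], "twist": 0}, {"fingers": 0.35, "slide": [0.0006, 0, -0.1], "twist": 0}, {"fingers": 0.1, "slide": [0.0006, 0, -0.12], "twist": 0}, {"fingers": 0.1, "slide": [0.0006, 0, -0.12], "twist": 0}])

```text
clock: 11.1
ee_pos: [0.6589, 0.0237, 0.209]
tool_rot: [0.002, 0.779, 0.627, 0.003]
wrist_force: [-0.3, 0.6, -0.1]
opening: 0.0084
```

```bash
python3 - <<'E'
from h import *
c=snap('side','s4');s=sense();print(s['ee_pos'],s['tool_rot'],s['clock'],s['wrist_force'])
im=cv2.imread('pics/s4.png')[130:220,255:375];cv2.imwrite('pics/s4b.png',cv2.resize(im,None,fx=6,fy=6,interpolation=cv2.INTER_CUBIC))
E
```

```text
[0.65804834 0.02375825 0.20644814] [0.0011201  0.77886147 0.62719376 0.00124669] 11.15 [ 0.16835559 -0.41654275 -1.3411341 ]
```

View pics/s4b.png

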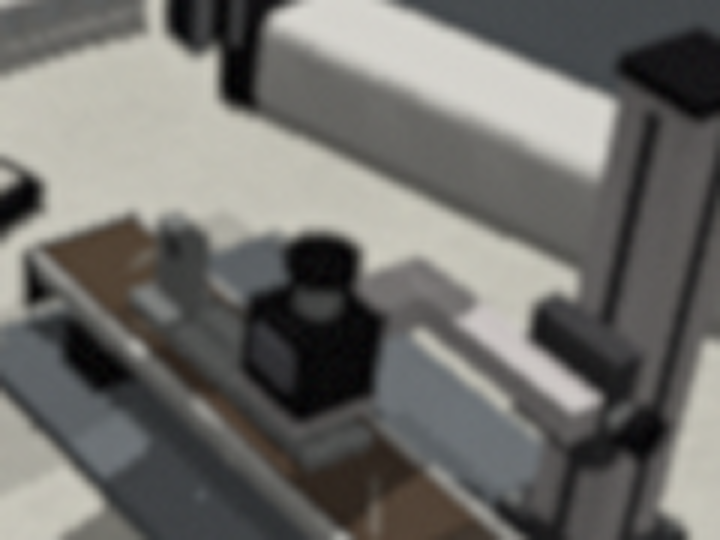

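The gauge lies flat along the core with its shoulder against the head, and the tip shows just past the head at (335,440). Now I'll move over the knob.

Call:
servo_tool(plan=[{"fingers": 0, "slide": [-0.03, 0, 0], "twist": 0}, {"fingers": 0, "slide": [-0.065, 0, 0], "twist": 0}, {"fingers": 0, "slide": [-0.09, 0, 0.01], "twist": 0}, {"fingers": 0, "slide": [-0.096, 0, 0.02], "twist": 0}, {"fingers": 0, "slide": [-0.096, 0, 0.03], "twist": 0}, {"fingers": 0, "slide": [-0.096, 0, 0.036], "twist": 0}, {"fingers": 0, "slide": [-0.096, 0, 0.038], "twist": 0}, {"fingers": 0, "slide": [-0.096, 0, 0.038], "twist": 0}])

```text
clock: 11.95
ee_pos: [0.6373, -0.0691, 0.1659]
tool_rot: [-0.0, 0.779, 0.628, -0.0]
wrist_force: [-0.1, -0.7, 0.4]
opening: -0.0005
```

Call:
servo_tool(plan=[{"fingers": 0, "slide": [0, 0, 0.002], "twist": 0}, {"fingers": 0, "slide": [0, 0, 0.004], "twist": 0}, {"fingers": 0, "slide": [0, 0, 0.006], "twist": 0}, {"fingers": 0, "slide": [0, 0, 0.008], "twist": 0}, {"fingers": 0, "slide": [0, 0, 0.01], "twist": 0}, {"fingers": 0, "slide": [0, 0, 0.011], "twist": 0}, {"fingers": 0, "slide": [0, 0, 0.012], "twist": 0}, {"fingers": 0, "slide": [0, 0, 0.013], "twist": 0}, {"fingers": 0, "slide": [0, 0, 0.013], "twist": 0}])

```text
clock: 12.85
ee_pos: [0.6373, -0.07, 0.1535]
tool_rot: [0.0, 0.779, 0.627, 0.0]
wrist_force: [-1.0, 0.8, 4.1]
opening: -0.0001
```

Call:
servo_tool(plan=[{"fingers": 0, "slide": [0, 0, 0.0005], "twist": 0}, {"fingers": 0, "slide": [0, 0, 0.001], "twist": 0}, {"fingers": 0, "slide": [0, 0, 0.0015], "twist": 0}, {"fingers": 0, "slide": [0, 0, 0.002], "twist": 0}, {"fingers": 0, "slide": [0, 0, 0.0025], "twist": 0}, {"fingers": 0, "slide": [0, 0, 0.003], "twist": 0}, {"fingers": 0, "slide": [0, 0, 0.0035], "twist": 0}, {"fingers": 0, "slide": [0, 0, 0.004], "twist": 0}, {"fingers": 0, "slide": [0, 0, 0.004], "twist": 0}])

```text
clock: 13.75
ee_pos: [0.6373, -0.07, 0.1494]
tool_rot: [0.0, 0.779, 0.627, 0.0]
wrist_force: [-1.8, 0.7, 4.9]
opening: 0.0003
```

Call:
servo_tool(plan=[{"fingers": 0, "slide": [0, 0, 0.0003], "twist": 0}, {"fingers": 0, "slide": [0, 0, 0.0006], "twist": 0}, {"fingers": 0, "slide": [0, 0, 0.0008], "twist": 0}, {"fingers": 0, "slide": [0, 0, 0.0008], "twist": 0}])

```text
clock: 14.15
ee_pos: [0.6373, -0.07, 0.1486]
tool_rot: [0.0, 0.779, 0.627, 0.0]
wrist_force: [-2.3, 0.0, 5.4]
opening: -0.0002
```

Call:
servo_tool(plan=[{"fingers": 0, "slide": [0, 0, 0.0002], "twist": 0}, {"fingers": 0, "slide": [0, 0, 0.0004], "twist": 0}, {"fingers": 0, "slide": [0, 0, 0.0006], "twist": 0}, {"fingers": 0, "slide": [0, 0, 0.0006], "twist": 0}])

```text
clock: 14.55
ee_pos: [0.6373, -0.07, 0.1481]
tool_rot: [0.0, 0.779, 0.627, 0.0]
wrist_force: [-2.1, 1.1, 6.2]
opening: 0.0
```

Call:
servo_tool(plan=[{"fingers": 0, "slide": [0, 0, 0.0002], "twist": 0}, {"fingers": 0, "slide": [0, 0, 0.0004], "twist": 0}, {"fingers": 0, "slide": [0, 0, 0.0004], "twist": 0}])

```text
clock: 14.85
ee_pos: [0.6373, -0.07, 0.1481]
tool_rot: [0.0, 0.779, 0.627, 0.0]
wrist_force: [-2.9, 0.7, 9.2]
opening: -0.0002
```

Call:
servo_tool(plan=[{"fingers": 0, "slide": [0, 0, -0.005], "twist": 0}, {"fingers": 0, "slide": [0, 0, -0.03], "twist": 0}, {"fingers": 0, "slide": [0.0, 0, -0.06], "twist": 0}, {"fingers": 0.35, "slide": [0.03, 0, -0.062], "twist": 0}, {"fingers": 0.35, "slide": [0.065, 0, -0.062], "twist": 0}, {"fingers": 0.35, "slide": [0.09, 0, -0.062], "twist": 0}, {"fingers": 0.35, "slide": [0.096, 0, -0.06], "twist": 0}, {"fingers": 0.35, "slide": [0.096, 0, -0.05], "twist": 0}, {"fingers": 0.35, "slide": [0.096, 0, -0.02], "twist": 0}, {"fingers": 0.35, "slide": [0.096, 0, 0.015], "twist": 0}, {"fingers": 0.35, "slide": [0.096, 0, 0.045], "twist": 0}, {"fingers": 0.35, "slide": [0.096, 0, 0.06], "twist": 0}, {"fingers": 0.35, "slide": [0.096, 0, 0.064], "twist": 0}, {"fingers": 0.35, "slide": [0.096, 0, 0.064], "twist": 0}, {"fingers": 0.35, "slide": [0.096, 0, 0.064], "twist": 0}])

```text
clock: 16.35
ee_pos: [0.6584, 0.0235, 0.0848]
tool_rot: [0.001, 0.779, 0.627, 0.001]
wrist_force: [0.8, 0.7, 0.4]
opening: 0.0299
```

```bash
python3 - <<'E'
from h import *
c=snap('side','s5');s=sense();print(s['ee_pos'],s['tool_rot'],s['clock'],s['wrist_force'],s['opening'])
im=cv2.imread('pics/s5.png')[130:220,255:375];cv2.imwrite('pics/s5b.png',cv2.resize(im,None,fx=6,fy=6,interpolation=cv2.INTER_CUBIC))
E
```

```text
[0.65837568 0.02355896 0.08495668] [7.46349164e-04 7.78938328e-01 6.27099503e-01 8.58460809e-04] 16.4 [ 0.85060773  0.32636841 -0.04609619] 0.030211844027027035
```

View pics/s5b.png

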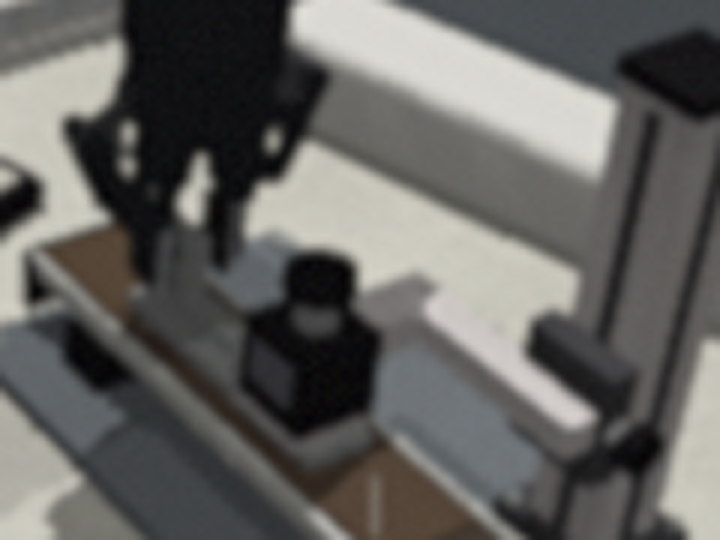

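The head now rests on the blade and the open fingers straddle the grip. I'll close on it, then draw it out level.

Call:
servo_tool(plan=[{"fingers": 0, "slide": [0, 0, 0], "twist": 0}, {"fingers": 0, "slide": [0, 0, 0], "twist": 0}, {"fingers": 0, "slide": [0, 0, 0], "twist": 0}, {"fingers": 0, "slide": [0, 0, 0], "twist": 0}, {"fingers": 0, "slide": [0, 0, 0], "twist": 0}, {"fingers": 0, "slide": [0, 0, 0], "twist": 0}])

```text
clock: 17.0
ee_pos: [0.6582, 0.0238, 0.0848]
tool_rot: [0.001, 0.779, 0.627, 0.001]
wrist_force: [-2.4, -0.1, 6.0]
opening: 0.011
```

Call:
servo_tool(plan=[{"fingers": 0, "slide": [0.003, 0, 0], "twist": 0}, {"fingers": 0, "slide": [0.007, 0, 0], "twist": 0}, {"fingers": 0, "slide": [0.012, 0, 0], "twist": 0}, {"fingers": 0, "slide": [0.018, 0, 0], "twist": 0}, {"fingers": 0, "slide": [0.024, 0, 0], "twist": 0}, {"fingers": 0, "slide": [0.03, 0, 0], "twist": 0}, {"fingers": 0, "slide": [0.036, 0, 0], "twist": 0}, {"fingers": 0, "slide": [0.042, 0, 0], "twist": 0}, {"fingers": 0, "slide": [0.048, 0, 0], "twist": 0}, {"fingers": 0, "slide": [0.056, 0, 0], "twist": 0}, {"fingers": 0, "slide": [0.066, 0, 0], "twist": 0}, {"fingers": 0, "slide": [0.076, 0, 0], "twist": 0}, {"fingers": 0, "slide": [0.086, 0, 0], "twist": 0}, {"fingers": 0, "slide": [0.09, 0, 0], "twist": 0}, {"fingers": 0, "slide": [0.09, 0, 0], "twist": 0}])

```text
clock: 18.5
ee_pos: [0.6776, 0.1121, 0.0848]
tool_rot: [0.001, 0.779, 0.627, 0.001]
wrist_force: [0.5, 0.9, 5.9]
opening: 0.0111
```

Call:
servo_tool(plan=[{"fingers": 0, "slide": [0.003, 0, -0.01], "twist": 0}, {"fingers": 0, "slide": [0.01, 0, -0.05], "twist": 0}, {"fingers": 0, "slide": [0.02, 0, -0.09], "twist": 0}, {"fingers": 0, "slide": [0.04, -0.03, -0.115], "twist": -0.05}, {"fingers": 0, "slide": [0.065, -0.065, -0.115], "twist": -0.1}, {"fingers": 0, "slide": [0.09, -0.1, -0.115], "twist": -0.15}, {"fingers": 0, "slide": [0.115, -0.135, -0.115], "twist": -0.2}, {"fingers": 0, "slide": [0.14, -0.175, -0.115], "twist": -0.25}, {"fingers": 0, "slide": [0.165, -0.21, -0.115], "twist": -0.3}, {"fingers": 0, "slide": [0.19, -0.245, -0.115], "twist": -0.35}, {"fingers": 0, "slide": [0.2, -0.275, -0.115], "twist": -0.371}, {"fingers": 0, "slide": [0.204, -0.29, -0.1], "twist": -0.371}, {"fingers": 0, "slide": [0.204, -0.2953, -0.06], "twist": -0.371}, {"fingers": 0, "slide": [0.204, -0.2953, -0.02], "twist": -0.371}, {"fingers": 0, "slide": [0.204, -0.2953, 0.02], "twist": -0.371}, {"fingers": 0, "slide": [0.204, -0.2953, 0.038], "twist": -0.371}, {"fingers": 0, "slide": [0.204, -0.2953, 0.043], "twist": -0.371}, {"fingers": 0, "slide": [0.204, -0.2953, 0.043], "twist": -0.371}, {"fingers": 0, "slide": [0.204, -0.2953, 0.043], "twist": -0.371}])

```text
clock: 20.4
ee_pos: [0.4325, 0.3745, 0.0418]
tool_rot: [0.0, 0.65, 0.76, 0.001]
wrist_force: [0.1, 0.5, -1.0]
opening: 0.0109
```

Next I'll lower by 15 mm, gently at the end.

Call:
servo_tool(plan=[{"fingers": 0, "slide": [0, 0, 0.005], "twist": 0}, {"fingers": 0, "slide": [0, 0, 0.01], "twist": 0}, {"fingers": 0, "slide": [0, 0, 0.013], "twist": 0}, {"fingers": 0, "slide": [0, 0, 0.0145], "twist": 0}, {"fingers": 0, "slide": [0, 0, 0.0155], "twist": 0}, {"fingers": 0, "slide": [0, 0, 0.0155], "twist": 0}])

```text
clock: 21.0
ee_pos: [0.4319, 0.374, 0.0267]
tool_rot: [0.0, 0.65, 0.76, 0.0]
wrist_force: [-5.1, -4.0, 21.5]
opening: 0.0109
```

Call:
servo_tool(plan=[{"fingers": 0, "slide": [0, 0, -0.0008], "twist": 0}, {"fingers": 0.4, "slide": [0, 0, -0.0008], "twist": 0}, {"fingers": 0.4, "slide": [0, 0, -0.0008], "twist": 0}, {"fingers": 0.4, "slide": [0, 0, -0.0008], "twist": 0}, {"fingers": 0.4, "slide": [0, 0, -0.0008], "twist": 0}, {"fingers": 0.4, "slide": [0, 0, -0.01], "twist": 0}, {"fingers": 0.4, "slide": [0, 0, -0.05], "twist": 0}, {"fingers": 0.4, "slide": [0, 0, -0.1], "twist": 0}, {"fingers": 0.4, "slide": [0, 0, -0.15], "twist": 0}, {"fingers": 0.4, "slide": [-0.04, 0, -0.185], "twist": 0}, {"fingers": 0.4, "slide": [-0.09, 0, -0.185], "twist": 0}, {"fingers": 0.4, "slide": [-0.13, 0, -0.185], "twist": 0}, {"fingers": 0.4, "slide": [-0.139, 0, -0.185], "twist": 0}, {"fingers": 0.4, "slide": [-0.139, 0, -0.185], "twist": 0}, {"fingers": 0.4, "slide": [-0.139, 0, -0.185], "twist": 0}])

```text
clock: 22.5
ee_pos: [0.4536, 0.2373, 0.2103]
tool_rot: [-0.0, 0.65, 0.76, 0.0]
wrist_force: [0.3, -0.0, -0.6]
opening: 0.034
```

```bash
python3 - <<'E'
from h import *
c=snap('wrist','w6');d=snap('side','s6');s=sense();print(s['ee_pos'],s['clock'],s['wrist_force'],s['opening'])
o=np.zeros((600,800,3),np.uint8)
o[:360,:400]=cv2.resize(cv2.imread('pics/w6.png')[10:190,190:390],None,fx=2,fy=2,interpolation=cv2.INTER_CUBIC)
o[:360,400:]=cv2.resize(cv2.imread('pics/s6.png')[130:220,270:370],None,fx=4,fy=4,interpolation=cv2.INTER_CUBIC)
cv2.imwrite('pics/f6.png',o[:360])
E
```

```text
[0.45336446 0.23779742 0.20996245] 22.6 [-0.29973511 -0.22683267 -0.48449006] 0.03361820534117343
```

View pics/f6.png

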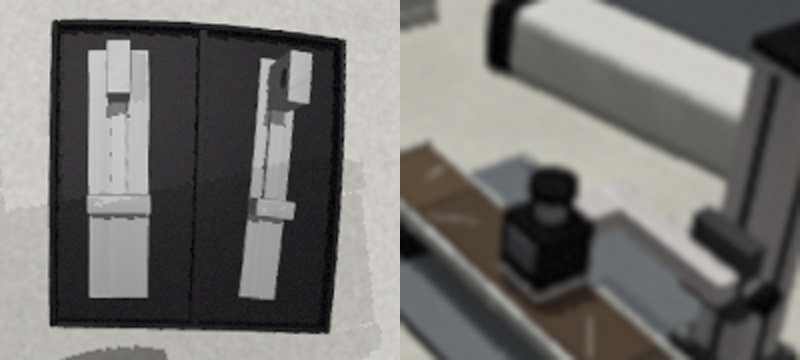

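The left half shows the gauge lying straight in its own compartment, with the thin gauge untouched. The right half shows the head still low and the core clear. I'll compare the head's image position before and after drawing out, then hand in.

```bash
python3 - <<'E'
from h import *
g=lambda n:cv2.imread(f'pics/{n}.png',0)[168:205,298:318].astype(np.float32)
w=cv2.createHanningWindow((20,37),cv2.CV_32F)
for n in('s4','s6'):print(n,cv2.phaseCorrelate(g('s5'),g(n),w))
sign_off()
E
```

```text
s4 ((0.39275703099587034, -2.8748080350943646), 0.8453728300333023)
s6 ((-0.01148886632688395, -0.25743310531107255), 0.9176068806648254)
the job is handed in; nothing more can be done
```

The job is done and handed in at about 23 s of the 64 s limit; the hand-in gave no verdict.

I set the 8 mm gauge on the core with its shoulder against the head; the push met about 4 N. I then pressed the head down until it stopped hard on the blade, with the fingertips at z = 0.148 m, which matches an 8 mm gap. Wrist force at that point was about 9 N, well under the 80 N limit. After letting go, I drew the gauge out level and laid it back in its own compartment.

**Last checks:**
- **Gauge:** the final wrist picture shows it flat and straight in its compartment. The release point was within about 1 mm of where it first lay, and the gripper is clear of it.
- **Thin gauge:** it looks undisturbed in the same picture.
- **Other bench items:** I did not re-check them in the last picture, but nothing I did came near them.
- **Head height:** compared with the picture taken before drawing out, the head's image moved 0.26 pixel, about 0.5 mm upward. That is inside the 1.5 mm tolerance and close to the measuring noise. The gap itself was not measured directly at the end.

**What disagreed:** the scene and side cameras differed by 6 to 8 mm on where the reader stood. I relied on a close wrist view instead, and the shoulder met the head about where that view predicted.

Placing the gauge in the tray pressed with about 21 N, firmer than intended but within limits.

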